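# Shut the gouge chest and shoot its barrel bolt

### The arm

A 6-joint arm with a two-finger parallel gripper is mounted at the origin on the work surface. World frame = base frame: x ahead of the robot, y to its left, z up, the work surface at z = 0. Lengths are in m, angles in rad, forces in N, time in s.
With the tool pointing down it reaches from about 0.25 to 0.725 m from the base axis. Payload 4 kg.
Tool frame: the origin (TCP) lies at the very end of the fingers, on their centre line; the grasp point (between the pads) lies 19 mm behind it; z points along the fingers, y is the line along which they close (so a half turn about z gives the same grasp; the last joint's range is limited). The gripper opens to 85 mm and grips with 20 to 120 N. Pads are 22 mm wide; open, the fingers measure 114 mm over their backs; the gripper's body (76 mm by 85 mm) begins 54 mm behind the grasp point. The pads swing forward as they close: fully open they stand 13 mm farther back than shut.
Start: joints at [1.192, 0.241, 0.005, 1.335, 0, 1.571], TCP at [0.185, 0.465, 0.231] pointing down, gripper open.
Joint ranges: [-2.72, 2.72], [-1.05, 1.87], [-1.09, 1.28], [-1.99, 2.15], [-1.42, 1.44], [-3.14, 3.14]. Speed limits (rad/s): [2.79, 2.79, 3.14, 3.14, 3.14, 3.14].

### API

Orientations are given as a unit quaternion [x, y, z, w].
In Python, from workcell import bot, vision, workorder gives the robot as it stands.
- The arm moves only by the shell command python3 -m creep 'ROWS' [OPENING]. ROWS is JSON, a list of rows, each a list of 2 entries, a list of its own where there are three numbers: the shift along the tool's x, y, z in mm, then the turn, a rotation vector about the tool's x, y, z in rad. In form: [[[dx, dy, dz], [wx, wy, wz]], ...]. A call has 1 to 12 rows; each row shifts and turns the commanded pose from where the row before left it, along the tool's axes as they then stand; what a row does not reach is not made up. A row lasts 1/8 s, in which the tool goes at most 62.5 mm and 10.7 degrees, less where a joint would pass 70% of its speed; a pose out of reach is approached as far as the arm can. A call is refused whole if a number of a shift passes 62.5 or a number of a turn 0.188, either way. A call with a gripper value outside its range is refused whole. OPENING is the finger opening in mm, from 0 to 85.4, set as the call begins (- or left out, the last holds). The fingers move at their own pace and stop on an object; the grip force is fixed at half the most. Time passes only in rows, so rows that do not move let the fingers close. It gives the time, the measured TCP pose, the force, the opening and the grip force at its end, in the units of the state.
- bot.get_obs(): the state, without advancing time (a new reading comes with each control period).
- vision.camera(name): name is "side" or "top" or "wrist"; returns a dict with "image" (480x640x3 uint8, blue, green, red), "z_map" (480x640 float32, m along the optical axis (not along the pixel's ray), 0 where there is no reading), "K" (3x3 intrinsics, pixels), "rvec" (rotation vector, rad) and "tvec" (3), from world to camera coordinates, as OpenCV has them; the wrist camera has in their place "tool_from_camera" (4x4, takes a point from camera to tool coordinates, whose origin is the TCP and whose axes are the flange's). Camera axes: x right, y down, z forward; pixel columns grow to the right and rows downward; lengths in m; the calibration is good to about 2 mm. The wrist camera is an equidistant fisheye: a pixel r from the principal point sees the ray r / f radians off the axis. A picture is of the moment at which its call begins: read the wrist's pose just before it.
- workorder.job_done(): hands the job in; it is judged then, once.
Trained networks look in a picture, given as the dict that the camera call returned (one of the last four; its "shot" number tells which), for a name from the list of things; names that differ only in an ending like _2 or _b are one class to them, and where a whole thing is asked for, a point or a joint stands for the part that bears it (a point fixed in the world has none). Each returns a list of dicts, best first, with "score" (0 to 1); they miss things now and then, are a little off and sometimes report something else, mostly with a low value. They report only what shows in the picture. A call takes as long as a camera call.
- vision.spot_in(picture, query): "position" ([column, row] in pixels, amid what is visible of it).
- vision.place_of(picture, query): "position" ([column, row] in pixels: a listed point, or the origin of a listed thing).
The state is a dict: "clock": time; "joint_pos": joint angles; "joint_vel": joint speeds; "tau": joint torques, N m; "eef_pos": TCP position; "tool_rot": TCP orientation; "ft_force": force on the tool from outside, world axes, zero at the start; "ft_torque": the same for the moment, N m; "grip_width": finger opening in m; "grasp_force": force on a finger pad.
Only numpy, scipy, OpenCV 4.12 (cv2) and the standard library are available. Lean on these libraries where they do the work, as an engineer would, in place of code of your own. Each camera call takes 0.05 s, during which the arm holds its last target. There are 200 camera calls.

### The job

Close up the gouge chest: lower its open lid, then lean on the lid against its springy seal while you slide the barrel bolt towards the front, feeling for the height at which its tip slips into the keeper, and push it fully home without ever ramming it hard against the keeper. Then turn the bolt's knob over to the left into the notch in its casing so that it is locked, let go, and leave the other things on the bench and on the chest where they are.

Things in the scene. Friction and masses are not known exactly. Their poses are not given: they have to be found in the camera images.
- chest: the fixed plywood gouge chest, 300 x 340 x 120 mm (x, y, z), origin at the centre of its underside; its x axis points to the back (hinges), -x to the front (towards the robot), y to the left as seen from the robot. Its top, 120 mm up, is a fixed front rail (x -150 to -90 mm) and the lid behind it
- lid (a joint): angle of the hinged lid (rad): 0 = flush with the front rail, grows as it opens; starts at 0.25 to 0.6. Plywood, 12 mm thick, 306 mm wide; the hinge line runs along the chest's y at chest x +130, z 120 mm, in the plane of the lid's top face; the front edge is 218 mm from it. The stiff hinge keeps it where it is left; 1 to 3 N on its front part lowers it
- lid_push (a point): a point on the lid's top face, on its centre line, 200 mm from the hinge line; 60 to 130 mm left or right of it the lid is bare. From about 12 mm above flush this end of the lid rests on a soft sponge seal (0.7 N/mm): let go, it springs back to 8 to 10 mm above flush; pressed hard it goes at most 8 mm below flush
- bolt (a joint): travel of the barrel bolt (m): 0 = drawn back, 0.040 = fully home, its tip against the closed end of the keeper; grows towards the front. Starts at 0 to 0.006; friction about 2.5 N. A 12 mm steel rod in a casing on the lid's centre line, along the chest's x, axis 12 mm above the lid's top; casing 115 mm long, 20 mm wide, top 21 mm above the lid
- bolt_tip: the bolt's front end, origin at the middle of the tip's end face (12 mm across, hardly chamfered). At travel 0 it stands 18 mm short of the keeper's mouth, at travel 0.040 22 mm inside. Pressed on the keeper with more than 20 N, in any direction, it would bruise it
- knob_head (a point): centre of the knob's head, a steel cylinder 14 mm across and 16 mm high on an 8 mm stem that stands up through the slot of the casing; the head's centre is 30 mm from the bolt's axis. The head can be pressed on or pinched to lean on the lid. Free space of 60 mm or more round it above the casing
- knob (a joint): turn of the knob about the bolt's axis (rad): 0 = standing straight up from the lid (start), 1.3 = turned over to the left (chest +y) as far as it goes, in its notch. The slot keeps it upright until the bolt is within 1 mm of fully home; then it turns easily (under 1 N) and stays where it is left. Turned over, the head's centre is 20 mm above the lid
- keeper_mouth (a point): nominal middle of the mouth of the keeper, 12 mm above the rail at chest x -100 mm. The keeper is a closed steel box on the rail, 27 mm long, 26 wide, opening 17 wide x 15 high. It was fitted by hand: its real opening is up to 5 mm higher or lower than this point, so the lid must be pressed to that much above or below flush (about 3 to 14 N on the knob) for the tip to enter
- gouge_a: bystander: a carving gouge with a brown wooden handle, 250 mm long, lying on the bench at the near left; origin at its underside, near the ferrule
- gouge_b: bystander: a carving gouge with a dark wooden handle, 250 mm long, lying on the bench at the near left; origin at its underside, near the ferrule
- mallet: bystander: a round wooden carver's mallet, head 94 mm across, standing on its head on the right, 250 mm high; origin under its middle
- bench_brush: bystander: a hand brush lying on the bench at the near right; origin at its underside
- oil_bottle: bystander: a clear oil bottle, 120 mm high, 50 mm across, at the near right; origin under its middle
- slip_stone: bystander: a grey slip stone, 22 x 55 x 9 mm, lying on the chest's front rail 90 to 130 mm right of the keeper; origin under its middle
- pencil: bystander: a carpenter's pencil, 90 mm long, 8 mm thick, lying on the chest's front rail some 100 mm left of the keeper; origin under its middle

How it is judged:
By the outcome, as a careful person would: the job done as asked, in the order asked, and still so for the second after the job is handed in, with the robot touching nothing.
It also fails if it takes over 67 s, if anything falls off the work surface, if the arm or the gripper's body presses on something with over 40 N, if the wrist force passes 120 N, or if a joint passes its speed limit or range.

## Working session

There is one attempt and no reset: what is moved stays moved. The work goes in short steps, Python scripts to look and compute and a shell command to move; the robot and the scene stay as the last step left them, time stands still between calls to the robot, and variables do not carry over. Pictures are saved under pics/ and viewed, at most 10 in all, crops included, and the job is handed in when it is done.

```bash
mkdir -p pics
cat > h.py <<'E'
import numpy as np, cv2
from scipy.spatial.transform import Rotation as R
from workcell import bot, vision, workorder
def world(p,uv,z=None):
    u,v=uv; K=p["K"]; Rm=cv2.Rodrigues(np.array(p["rvec"],float))[0]; t=np.array(p["tvec"],float).ravel()
    if z is None:
        a=p["z_map"][max(0,int(v)-1):int(v)+2,max(0,int(u)-1):int(u)+2]; a=a[a>0]; z=np.median(a) if a.size else np.nan
    c=np.array([(u-K[0,2])/K[0,0],(v-K[1,2])/K[1,1],1])*z
    return Rm.T@(c-t)
def pix(p,X):
    return cv2.projectPoints(np.array(X,float).reshape(-1,1,3),np.array(p["rvec"],float),np.array(p["tvec"],float),p["K"],None)[0].reshape(-1,2)
E
python3 - <<'E'
from h import *
np.set_printoptions(precision=4,suppress=True)
o=bot.get_obs(); print(o["clock"],o["eef_pos"],o["tool_rot"],o["ft_force"],o["grip_width"])
for n in ("top","side"):
    p=vision.camera(n); cv2.imwrite(f"pics/{n}0.png",p["image"])
    print(n, "cam at", -cv2.Rodrigues(np.array(p["rvec"],float))[0].T@np.array(p["tvec"],float).ravel(), p["K"][0,0])
    for q in ("chest","lid_push","bolt_tip","knob_head","keeper_mouth","slip_stone","pencil"):
        r=vision.place_of(p,q)
        for d in r[:1]: print(q,round(d["score"],2),np.array(d["position"]),world(p,d["position"]))
E
```

```text
0.0 [0.1847 0.464  0.2304] [ 0.1883  0.9821 -0.001  -0.0002] [ 0.7977 -0.2091 -0.2358] 0.08546265240818307
top cam at [ 0.4218 -0.047   1.4744] 607.7492333954841
chest 0.7 [275.9 202.4] [0.5856 0.0468 0.2314]
lid_push 0.61 [271.4 207.4] [0.5748 0.0558 0.2353]
bolt_tip 0.42 [276.5 209.3] [0.5707 0.0453 0.2358]
knob_head 0.41 [264.4 170.4] [0.6532 0.0708 0.2273]
slip_stone 0.82 [343.  229.9] [ 0.5363 -0.0944  0.1291]
pencil 0.53 [239.7 259.7] [0.4721 0.1356 0.1247]
side cam at [0.337  0.9234 1.3207] 620.3346866872783
chest 0.73 [279.5 297.9] [0.574  0.1825 0.1963]
lid_push 0.71 [290.2 247.9] [0.5736 0.0657 0.2283]
bolt_tip 0.7 [313.7 267.4] [0.5278 0.0311 0.1207]
knob_head 0.43 [252.2 248.2] [0.6595 0.0782 0.2242]
keeper_mouth 0.55 [316.3 270.5] [0.5173 0.0519 0.1378]
slip_stone 0.42 [320.6 234.8] [ 0.5291 -0.0693  0.1261]
pencil 0.47 [331.1 311.7] [0.4649 0.1484 0.1188]
```

Run:
```python
import cv2
a=cv2.imread("pics/top0.png")[60:340,170:400]; b=cv2.imread("pics/side0.png")[150:410,170:410]
a=cv2.resize(a,(400,487)); b=cv2.resize(b,(400,433)); import numpy as np
c=np.zeros((487,800,3),np.uint8); c[:,:400]=a; c[:433,400:]=b; cv2.imwrite("pics/c0.png",c)
```

```text
(no output)
```

View pics/c0.png

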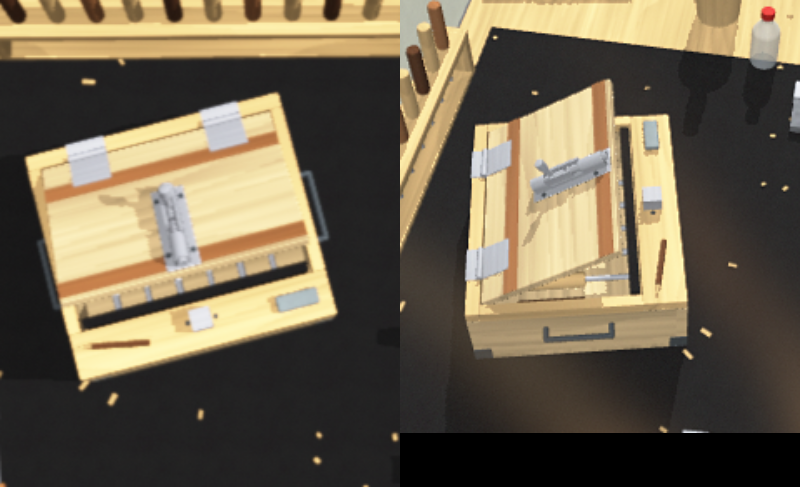

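The composite shows the chest turned about 15° (top view left, side view right). The knob stands at side px ≈(254,249), the keeper box is at top px ≈(286,243), the stone is at the right and the pencil at the left.

Run:
```python
from h import *
np.set_printoptions(precision=4,suppress=True)
p=vision.camera("top"); Rm=cv2.Rodrigues(np.array(p["rvec"],float))[0]; t=np.array(p["tvec"],float).ravel(); K=p["K"]
v,u=np.mgrid[90:300,170:400]; z=p["z_map"][90:300,170:400]
c=np.stack([(u-K[0,2])/K[0,0]*z,(v-K[1,2])/K[1,1]*z,z],-1).reshape(-1,3); W=(c-t)@Rm
W=W[z.ravel()>0]
rail=W[abs(W[:,2]-.12)<.006]
rect=cv2.minAreaRect(W[(W[:,2]>.108)&(W[:,2]<.4)][:,:2].astype(np.float32)); print("rect",rect)
B=cv2.boxPoints(rect); print(B)
# chest axes
e=B-np.array(rect[0]); a=np.deg2rad(rect[2])
cands=[a+k*np.pi/2 for k in range(4)]; yaw=min([ (x+np.pi)%(2*np.pi)-np.pi for x in cands],key=abs)
ex=np.array([np.cos(yaw),np.sin(yaw)]); ey=np.array([-ex[1],ex[0]])
L=(W[:,:2]-rect[0])@np.stack([ex,ey],1)
print("yaw",yaw,"extent",[np.percentile(L[(W[:,2]>.108)&(W[:,2]<.4)][:,i],[.2,99.8]) for i in(0,1)])
m=(abs(L[:,1])>.04)&(abs(L[:,1])<.13)&(L[:,0]>-.06)&(L[:,0]<.09)&(W[:,2]>.13)
P=np.c_[L[m],W[m,2]]
s,i0=np.polyfit(P[:,0],P[:,2],1); print("lid slope angle",-np.arctan(s),"z at x=.13:",s*.13+i0, "resid",np.std(P[:,2]-s*P[:,0]-i0))
# lid-normal protrusion: bolt/knob
al=-np.arctan(s); hgt=(W[:,2]-(s*L[:,0]+i0))*np.cos(al); along=(.13-L[:,0])*np.cos(al)+(W[:,2]-.12)*np.sin(al)
k=(hgt>.006)&(abs(L[:,1])<.05)&(L[:,0]>-.08)&(L[:,0]<.1)
print("casing y",np.percentile(L[k,1],[2,50,98]),"along",np.percentile(along[k],[1,50,99]))
k2=k&(hgt>.026); print("knob n",k2.sum(),L[k2].mean(0),along[k2].mean(),hgt[k2].max(),W[k2].mean(0))
r=(W[:,2]>.128)&(L[:,0]<-.085)&(L[:,0]>-.14)
print("keeper etc",[ (L[q].mean(0),q.sum(),W[q,2].max()) for q in (r&(abs(L[:,1])<.04),)])
for nm in("rail z",): print(np.median(rail[:,2]), len(rail))
```

```text
rect ((0.619515597820282, 0.06326048076152802), (0.30285143852233887, 0.34090128540992737), 14.186593055725098)
[[ 0.4309  0.1914]
 [ 0.5145 -0.1391]
 [ 0.8081 -0.0649]
 [ 0.7245  0.2656]]
yaw 0.2476027584629663 extent [array([-0.151 ,  0.1485]), array([-0.1694,  0.1693])]
lid slope angle 0.5063661659433077 z at x=.13: 0.11876713356845656 resid 0.00242923836258551
casing y [-0.0108 -0.0009  0.0097] along [0.0956 0.1578 0.2166]
knob n 59 [ 0.0355 -0.0001] 0.13187266951413298 0.055096310775225456 [0.654  0.0718 0.2216]
keeper etc [(array([-0.1149, -0.0001]), np.int64(151), np.float64(0.1482109582285906))]
0.11970142577922806 6867
```

```bash
cat > s.py <<'E'
from h import *
C=np.array([.6195,.0633]); yaw=.2476
o=bot.get_obs(); ex=np.array([np.cos(yaw),np.sin(yaw)]); ey=np.array([-ex[1],ex[0]])
def st():
    o=bot.get_obs(); d=np.array(o["eef_pos"]); f=np.array(o["ft_force"]); r=R.from_quat(o["tool_rot"]).as_matrix()
    print("t %.2f chest xyz %s  F(chest) %s  grip %.4f %.1f"%(o["clock"],np.round(np.r_[(d[:2]-C)@ex,(d[:2]-C)@ey,d[2]]*1000,1),np.round(np.r_[f[:2]@ex,f[:2]@ey,f[2]],1),o["grip_width"],o["grasp_force"]))
    print("tool y dev from chest y",round(float(np.arctan2(r[1,1],r[0,1])-np.pi/2-yaw),3),"z",np.round(r[:,2],3))
if __name__=="__main__": st()
E
python3 -m creep '[[[0,0,-10],[0,0,-0.157]],[[0,0,-10],[0,0,-0.157]],[[0,0,-10],[0,0,-0.157]],[[0,0,-10],[0,0,-0.157]],[[-28,-40,0],[0,0,0]],[[-28,-40,0],[0,0,0]],[[-28,-40,0],[0,0,0]],[[-28,-40,0],[0,0,0]],[[-28,-40,0],[0,0,0]],[[-28,-40,0],[0,0,0]],[[-28,-40,0],[0,0,0]],[[-28,-40,0],[0,0,0]]]' 0; python3 s.py
```

```text
clock: 2.35
eef_pos: [0.4821, 0.2085, 0.2714]
tool_rot: [-0.124, 0.992, 0.0, 0.0]
ft_force: [-0.3, 0.7, -0.0]
grip_width: -0.0002
grasp_force: 0.0
t 2.35 chest xyz [-97.7 174.5 271.4]  F(chest) [-0.1  0.8 -0. ]  grip -0.0002 0.0
tool y dev from chest y 0.001 z [ 0.  0. -1.]
```

```bash
python3 -m creep '[[[-31,-40,0],[0,0,0]],[[-31,-40,0],[0,0,0]],[[0,0,25],[0,0,0]],[[0,0,23],[0,0,0]],[[3,0,8],[0,0,0]],[[3,0,8],[0,0,0]],[[3,0,9],[0,0,0]],[[3,0,9],[0,0,0]],[[2,0,9],[0,0,0]]]'; python3 s.py
```

```text
clock: 3.48
eef_pos: [0.5469, 0.1441, 0.1801]
tool_rot: [-0.124, 0.992, 0.0, 0.0]
ft_force: [-0.4, -0.6, 0.9]
grip_width: 0.0001
grasp_force: 0.7
t 3.48 chest xyz [-50.6  96.2 180.1]  F(chest) [-0.5 -0.5  0.9]  grip 0.0001 0.7
tool y dev from chest y 0.002 z [ 0.  0. -1.]
```

```bash
python3 -m creep '[[[2,0,9],[0,0,0]],[[2,0,9],[0,0,0]],[[1,0,9],[0,0,0]],[[1,0,9],[0,0,0]],[[1,0,9],[0,0,0]],[[0,0,8],[0,0,0]],[[0,0,0],[0,0,0]]]'; python3 s.py
```

```text
clock: 4.35
eef_pos: [0.54, 0.1422, 0.1266]
tool_rot: [-0.124, 0.992, -0.0, -0.001]
ft_force: [-1.7, 0.4, 2.0]
grip_width: -0.0003
grasp_force: 0.7
t 4.35 chest xyz [-57.7  95.9 126.6]  F(chest) [-1.5  0.8  2. ]  grip -0.0003 0.7
tool y dev from chest y 0.002 z [-0.001 -0.    -1.   ]
```

```bash
python3 -m creep '[[[0,0,-30],[0,0,0]],[[0,0,-40],[0,0,0]],[[20,20,-20],[0,0,0]],[[20,20,0],[0,0,0]]]' 60; python3 s.py
python3 - <<'E'
from h import *
from s import C,ex,ey
np.set_printoptions(precision=4,suppress=True)
def ch(w): return np.r_[(w[:2]-C)@ex,(w[:2]-C)@ey,w[2]]*1000
o=bot.get_obs(); T=np.eye(4); T[:3,:3]=R.from_quat(o["tool_rot"]).as_matrix(); T[:3,3]=o["eef_pos"]
p=vision.camera("wrist"); cv2.imwrite("pics/w1.png",p["image"])
K=p["K"]; M=T@np.array(p["tool_from_camera"])
def wr(uv,plane=None):
    d=np.array([(uv[0]-K[0,2])/K[0,0],(uv[1]-K[1,2])/K[1,1]]); th=np.linalg.norm(d); r=np.r_[d/th*np.sin(th),np.cos(th)]
    z=p["z_map"][int(uv[1]),int(uv[0])]
    out=M[:3,:3]@(r/r[2]*z)+M[:3,3]
    if plane is None: return out
    w=M[:3,:3]@r; return M[:3,3]+w*(plane-M[2,3])/w[2]
for q,z in (("knob_head",.17),("bolt_tip",.14),("keeper_mouth",.132),("lid_push",.128)):
    for d in vision.place_of(p,q)[:2]: print("wrist",q,round(d["score"],2),np.array(d["position"]),ch(wr(d["position"])),ch(wr(d["position"],z)))
p2=vision.camera("top"); cv2.imwrite("pics/t1.png",p2["image"])
for q in ("knob_head","bolt_tip","lid_push"):
    for d in vision.place_of(p2,q)[:2]: print("top",q,round(d["score"],2),np.array(d["position"]),ch(world(p2,d["position"])))
v,u=np.mgrid[90:300,170:400]; z=p2["z_map"][90:300,170:400]
Rm=cv2.Rodrigues(np.array(p2["rvec"],float))[0]; t=np.array(p2["tvec"],float).ravel(); K2=p2["K"]
c=np.stack([(u-K2[0,2])/K2[0,0]*z,(v-K2[1,2])/K2[1,1]*z,z],-1).reshape(-1,3); W=((c-t)@Rm)[z.ravel()>0]
L=np.c_[(W[:,:2]-C)@ex,(W[:,:2]-C)@ey,W[:,2]]*1000
k=(abs(L[:,1])<20)&(L[:,0]>-80)&(L[:,0]<60)&(L[:,2]<200)
h=L[k&(L[:,2]>166)]; print("knob pts",len(h),h.mean(0) if len(h) else "",h.max(0) if len(h) else "",h.min(0) if len(h) else "")
lid=L[(L[:,1]<-60)&(L[:,1]>-130)&(L[:,0]>-85)&(L[:,0]<100)&(L[:,2]<180)]; print(len(lid)); 
if len(lid)>20: s=np.polyfit(lid[:,0],lid[:,2],1); print("lid at push pt",np.polyval(s,-70),"at hinge",np.polyval(s,130))
cv2.imwrite("pics/w1s.png",np.hstack([p["image"][::1,:],]))
E
```

```text
clock: 4.85
eef_pos: [0.4931, 0.1719, 0.2196]
tool_rot: [-0.124, 0.992, 0.001, 0.003]
ft_force: [-0.0, 0.6, 0.3]
grip_width: 0.0599
grasp_force: 0.0
t 4.85 chest xyz [-95.9 136.2 219.6]  F(chest) [0.1 0.6 0.3]  grip 0.0599 0.0
tool y dev from chest y 0.001 z [ 0.005  0.002 -1.   ]
wrist bolt_tip 0.83 [131.9 261. ] [-83.8396   3.7164 143.9875] [-82.2259   1.2871 140.    ]
wrist bolt_tip 0.33 [198.5 283. ] [-62.6922  47.4964 130.7475] [-67.0704  51.0524 140.    ]
wrist keeper_mouth 0.83 [133.3 233.4] [-102.8846    6.7058  140.8997] [-100.1025    1.4806  132.    ]
wrist lid_push 0.85 [138.6 272.3] [-76.7813   9.354  146.9428] [-68.3857  -1.8473 128.    ]
top knob_head 0.41 [269.3 188.9] [  3.2064   1.1444 175.6843]
top lid_push 0.67 [277.  222.9] [-69.3085   4.5866 148.9188]
knob pts 37 [  2.5776  -0.4189 174.1111] [  9.501    6.4909 180.0368] [ -3.4685  -6.8786 167.2813]
2522
lid at push pt 129.31300563829708 at hinge 120.09354286192774
```

View pics/w1.png

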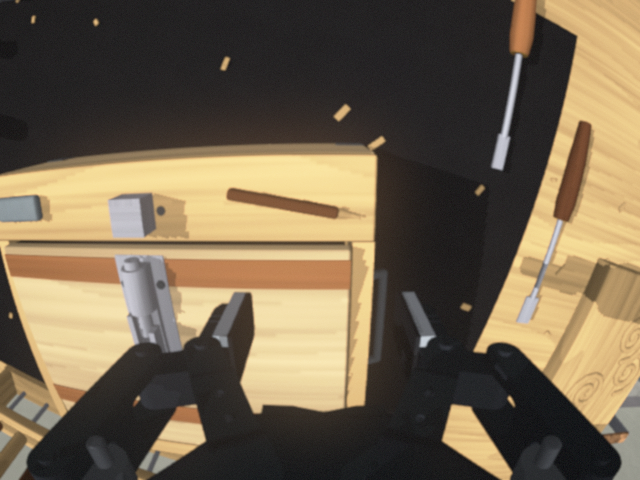

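Wrist view: bolt tip at px ≈(132,261), keeper at ≈(133,215) and pencil at ≈(285,203). The lid rests 9 mm up, and the knob is at chest (2.6, -0.4, top ~176). Next is the pinch.

```bash
python3 -m creep '[[[-25,-34,0],[0,0,0]],[[-25,-34,0],[0,0,0]],[[-25,-34,0],[0,0,0]],[[-24,-35,0],[0,0,0]],[[0,0,25],[0,0,0]],[[0,0,25],[0,0,0]],[[0,0,10],[0,0,0]],[[0,0,0],[0,0,0]]]'; python3 s.py
```

```text
clock: 6.3
eef_pos: [0.6211, 0.0626, 0.1565]
tool_rot: [-0.124, 0.992, 0.0, -0.001]
ft_force: [-0.5, 0.0, 0.0]
grip_width: 0.06
grasp_force: 0.0
t 6.30 chest xyz [  1.4  -1.1 156.5]  F(chest) [-0.4  0.1  0. ]  grip 0.0600 0.0
tool y dev from chest y 0.001 z [-0.002 -0.    -1.   ]
```

```bash
python3 -m creep '[[[-1,0.6,4],[0,0,0]],[[0,0,0],[0,0,0]]]' 30; python3 -m creep '[[[0,0,0],[0,0,0]],[[0,0,0],[0,0,0]],[[0,0,0],[0,0,0]],[[0,0,0],[0,0,0]]]' 8; python3 s.py
```

```text
clock: 6.55
eef_pos: [0.6227, 0.0639, 0.1541]
tool_rot: [-0.124, 0.992, -0.0, 0.001]
ft_force: [0.3, -0.0, -0.0]
grip_width: 0.0305
grasp_force: 0.0
clock: 7.05
eef_pos: [0.6225, 0.0642, 0.1541]
tool_rot: [-0.124, 0.992, 0.0, 0.001]
ft_force: [-0.7, 2.5, 5.1]
grip_width: 0.0116
grasp_force: 58.6
t 7.05 chest xyz [  3.2   0.2 154.1]  F(chest) [-0.1  2.6  5.1]  grip 0.0116 58.6
tool y dev from chest y 0.002 z [ 0.001  0.001 -1.   ]
```

Run:
```python
from h import *
p=vision.camera("wrist"); im=p["image"]; cv2.imwrite("pics/w2.png",cv2.resize(im[200:440,200:460],(650,600)))
```

```text
(no output)
```

View pics/w2.png

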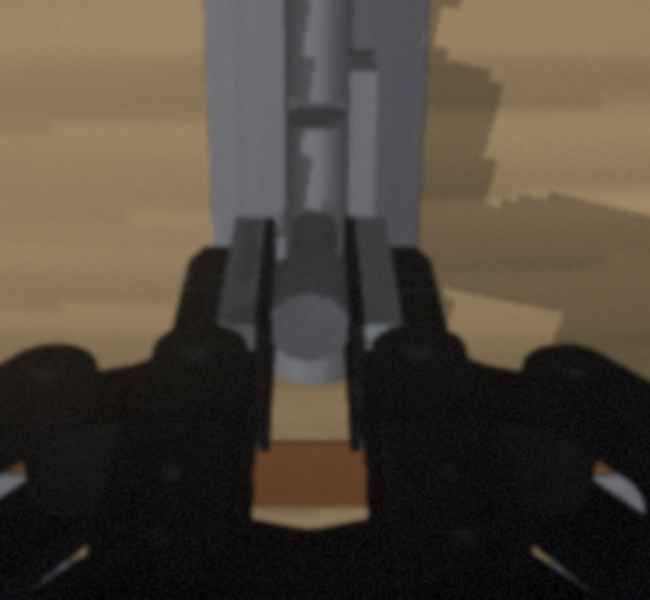

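The knob head is centred between the pads. I'll use the wrist depth map to get the lid height relative to the rail.

```bash
cat > lid.py <<'E'
from s import *
def cloud():
    o=bot.get_obs(); T=np.eye(4); T[:3,:3]=R.from_quat(o["tool_rot"]).as_matrix(); T[:3,3]=o["eef_pos"]
    p=vision.camera("wrist"); K=p["K"]; M=T@np.array(p["tool_from_camera"])
    v,u=np.mgrid[0:480,0:640]; d=np.stack([(u-K[0,2])/K[0,0],(v-K[1,2])/K[1,1]],-1); th=np.linalg.norm(d,axis=-1)+1e-9
    k=np.tan(th)/th; z=p["z_map"]; ok=(z>0)&(th<1.2)
    P=np.c_[(d[...,0]*k*z)[ok],(d[...,1]*k*z)[ok],z[ok]]@M[:3,:3].T+M[:3,3]
    return np.c_[(P[:,:2]-C)@ex,(P[:,:2]-C)@ey,P[:,2]]*1000,p
def height():
    L,p=cloud(); b=(abs(L[:,1])>30)&(abs(L[:,1])<75)
    rail=L[b&(L[:,0]<-97)&(L[:,0]>-145)&(abs(L[:,2]-120)<12)]; lid=L[b&(L[:,0]<-20)&(L[:,0]>-78)&(abs(L[:,2]-125)<20)]
    r=np.median(rail[:,2]); s=np.polyfit(lid[:,0],lid[:,2],1); 
    print("n",len(rail),len(lid),"rail %.1f lid at 200: %.1f at hinge %.1f above rail"%(r,np.polyval(s,-70)-r,np.polyval(s,130)-r))
    return L,p,r
if __name__=="__main__":
    L,p,r=height(); st()
    k=L[(abs(L[:,1])<10)&(L[:,0]<-100)&(L[:,0]>-127)]; print("keeper z above rail",np.percentile(k[:,2]-r,[5,25,50,75,95]),len(k))
    f=L[(abs(L[:,1])<16)&(L[:,0]<-85)&(L[:,0]>-106)&(L[:,2]>r+3)]; print("face",len(f))
    tp=L[(abs(L[:,1])<5)&(L[:,0]<-60)&(L[:,0]>-90)&(L[:,2]>r+12)]; print("casing/tip front x",tp[:,0].min() if len(tp) else None)
E
python3 lid.py
```

```text
n 13359 21516 rail 119.5 lid at 200: 10.0 at hinge -3.5 above rail
t 7.15 chest xyz [3.10e+00 1.00e-01 1.54e+02]  F(chest) [-0.   2.2  4.8]  grip 0.0114 58.6
tool y dev from chest y 0.002 z [ 0.001  0.001 -1.   ]
keeper z above rail [ 1.63598291 20.27652703 20.87936601 21.41756746 22.14504145] 3046
face 1471
casing/tip front x -84.16913569843963
```

```bash
python3 -m creep '[[[2,0.3,0],[0,0,0]],[[2,0.3,0],[0,0,0]],[[2,0,0],[0,0,0]],[[2,0,0],[0,0,0]],[[2,0,1],[0,0,0]],[[2,0,1],[0,0,0]],[[0,0,0],[0,0,0]]]'; python3 lid.py
```

```text
clock: 8.02
eef_pos: [0.6108, 0.0612, 0.1521]
tool_rot: [-0.124, 0.992, 0.0, 0.001]
ft_force: [1.2, 3.4, 6.7]
grip_width: 0.0117
grasp_force: 58.7
n 16989 20517 rail 119.5 lid at 200: 6.4 at hinge -3.5 above rail
t 8.07 chest xyz [ -9.    0.2 152. ]  F(chest) [2.  3.2 6.6]  grip 0.0116 58.7
tool y dev from chest y 0.002 z [ 0.001  0.    -1.   ]
keeper z above rail [18.69075807 20.43363614 20.9730063  21.44178229 22.11612696] 3285
face 2047
casing/tip front x -89.99300035382319
```

```bash
python3 -m creep '[[[1,0,0],[0,0,0]],[[1,0,0],[0,0,0]],[[0,0,0],[0,0,0]]]'; python3 -m creep '[[[1,0,0],[0,0,0]],[[0,0,0],[0,0,0]]]'; python3 -m creep '[[[1,0,0],[0,0,0]],[[0,0,0],[0,0,0]]]';python3 s.py
```

```text
clock: 8.45
eef_pos: [0.609, 0.0608, 0.1521]
tool_rot: [-0.124, 0.992, 0.0, 0.001]
ft_force: [2.3, 3.2, 7.7]
grip_width: 0.0111
grasp_force: 58.7
clock: 8.7
eef_pos: [0.608, 0.0606, 0.1521]
tool_rot: [-0.124, 0.992, 0.0, 0.001]
ft_force: [1.8, 3.1, 6.6]
grip_width: 0.0117
grasp_force: 58.7
clock: 8.95
eef_pos: [0.6071, 0.0603, 0.1521]
tool_rot: [-0.124, 0.992, 0.0, 0.001]
ft_force: [1.7, 3.2, 7.3]
grip_width: 0.0115
grasp_force: 58.7
t 8.95 chest xyz [-12.8   0.2 152.1]  F(chest) [2.4 2.7 7.3]  grip 0.0115 58.7
tool y dev from chest y 0.002 z [ 0.002  0.    -1.   ]
```

```bash
for i in 1 2; do python3 -m creep '[[[0.7,0,0],[0,0,0]],[[0,0,0],[0,0,0]]]' | grep -E "eef|force"; done; python3 s.py
```

```text
eef_pos: [0.6066, 0.0602, 0.1522]
ft_force: [2.0, 3.4, 5.9]
grasp_force: 58.7
eef_pos: [0.6065, 0.0602, 0.1522]
ft_force: [4.6, 3.7, 6.4]
grasp_force: 58.7
t 9.45 chest xyz [-13.3   0.2 152.2]  F(chest) [5.4 2.5 6.4]  grip 0.0113 58.7
tool y dev from chest y 0.002 z [ 0.003  0.001 -1.   ]
```

```bash
for i in 1 2 3 4; do python3 -m creep '[[[0.1,0,0.7],[0,0,0]],[[0,0,0],[0,0,0]]]' | grep -E "eef|ft_force"; done; python3 s.py
```

```text
eef_pos: [0.6066, 0.0602, 0.1521]
ft_force: [3.0, 3.9, 8.3]
eef_pos: [0.6066, 0.0602, 0.1518]
ft_force: [2.6, 4.4, 8.8]
eef_pos: [0.6065, 0.0602, 0.1515]
ft_force: [2.4, 3.4, 10.9]
eef_pos: [0.6064, 0.0602, 0.151]
ft_force: [2.0, 3.9, 12.7]
t 10.45 chest xyz [-13.4   0.2 151. ]  F(chest) [ 2.9  3.3 12.7]  grip 0.0116 59.2
tool y dev from chest y 0.002 z [ 0.005  0.001 -1.   ]
```

```bash
python3 lid.py
```

```text
n 17404 20153 rail 119.5 lid at 200: 5.0 at hinge -3.7 above rail
t 10.50 chest xyz [-13.4   0.2 151.1]  F(chest) [ 1.8  3.4 11.6]  grip 0.0114 59.2
tool y dev from chest y 0.002 z [ 0.005  0.001 -1.   ]
keeper z above rail [19.74409081 20.46841091 20.96443455 21.43561832 22.13128652] 3234
face 2320
casing/tip front x -89.96938880082531
```

```bash
for i in 1 2; do python3 -m creep '[[[0.6,0,0],[0,0,0]],[[0,0,0],[0,0,0]]]' | grep -E "eef|ft_force"; done; python3 s.py
```

```text
eef_pos: [0.6064, 0.0601, 0.1511]
ft_force: [2.6, 4.8, 11.2]
eef_pos: [0.6064, 0.0601, 0.1511]
ft_force: [4.6, 4.3, 10.6]
t 11.00 chest xyz [-1.350e+01  1.000e-01  1.511e+02]  F(chest) [ 5.5  3.  10.6]  grip 0.0116 59.1
tool y dev from chest y 0.002 z [ 0.007  0.001 -1.   ]
```

```bash
for i in 1 2 3 4; do python3 -m creep '[[[0.3,0,0.8],[0,0,0]],[[0,0,0],[0,0,0]]]' | grep -E "eef|ft_force"; done; python3 s.py
```

```text
eef_pos: [0.6064, 0.0601, 0.1509]
ft_force: [4.2, 3.8, 12.8]
eef_pos: [0.6063, 0.0601, 0.1506]
ft_force: [2.7, 5.0, 13.9]
eef_pos: [0.6062, 0.0601, 0.1501]
ft_force: [3.1, 4.9, 15.9]
eef_pos: [0.6061, 0.0601, 0.1496]
ft_force: [3.5, 5.0, 15.3]
t 12.00 chest xyz [-1.380e+01  1.000e-01  1.496e+02]  F(chest) [ 4.6  4.  15.3]  grip 0.0115 59.6
tool y dev from chest y 0.002 z [ 0.01   0.002 -1.   ]
```

```bash
for i in 1 2 3 4; do python3 -m creep '[[[0.3,0,0.8],[0,0,0]],[[0,0,0],[0,0,0]]]' | grep -E "eef|ft_force"; done; python3 lid.py
```

```text
eef_pos: [0.606, 0.06, 0.1491]
ft_force: [3.1, 5.3, 17.0]
eef_pos: [0.6058, 0.06, 0.1484]
ft_force: [3.6, 4.7, 16.3]
eef_pos: [0.6046, 0.0597, 0.147]
ft_force: [1.1, 4.1, 16.7]
eef_pos: [0.6042, 0.0596, 0.1463]
ft_force: [1.0, 3.8, 16.6]
n 18428 19933 rail 119.5 lid at 200: -1.6 at hinge -3.5 above rail
t 13.05 chest xyz [-15.8   0.2 146.3]  F(chest) [ 1.6  3.4 16.4]  grip 0.0114 59.7
tool y dev from chest y 0.002 z [ 0.009  0.002 -1.   ]
keeper z above rail [19.65231904 20.50531118 20.98466762 21.46370715 22.114695  ] 3514
face 2095
casing/tip front x -89.78547016310371
```

Fx dropped and x advanced, so the tip has entered. I'll push it in gently.

```bash
for i in 1 2 3; do python3 -m creep '[[[1.2,0,0],[0,0,0]],[[1.2,0,0],[0,0,0]],[[0,0,0],[0,0,0]]]' | grep -E "eef|ft_force"; done; python3 s.py
```

```text
eef_pos: [0.6017, 0.0589, 0.1462]
ft_force: [0.9, 3.6, 17.4]
eef_pos: [0.5993, 0.0583, 0.1462]
ft_force: [1.7, 3.5, 17.2]
eef_pos: [0.597, 0.0577, 0.1461]
ft_force: [1.1, 4.4, 16.7]
t 14.18 chest xyz [-2.320e+01  1.000e-01  1.461e+02]  F(chest) [ 2.1  4.  16.7]  grip 0.0117 59.7
tool y dev from chest y 0.002 z [ 0.008  0.002 -1.   ]
```

```bash
for i in 1 2 3; do python3 -m creep '[[[1.2,0,0],[0,0,0]],[[1.2,0,0],[0,0,0]],[[0.8,0,0],[0,0,0]],[[0,0,0],[0,0,0]]]' | grep -E "eef|ft_force"; done; python3 s.py
```

```text
eef_pos: [0.5939, 0.057, 0.1461]
ft_force: [0.3, 3.8, 17.0]
eef_pos: [0.5907, 0.0562, 0.146]
ft_force: [1.6, 4.2, 15.3]
eef_pos: [0.5876, 0.0553, 0.1458]
ft_force: [0.3, 4.1, 16.8]
t 15.68 chest xyz [-3.290e+01  1.000e-01  1.458e+02]  F(chest) [ 1.3  3.9 16.8]  grip 0.0117 59.7
tool y dev from chest y 0.002 z [ 0.008  0.001 -1.   ]
```

```bash
for i in 1 2 3 4; do python3 -m creep '[[[0.8,0,-0.15],[0,0,0]],[[0,0,0],[0,0,0]]]' | grep -E "eef|ft_force"; done; python3 s.py
```

```text
eef_pos: [0.5867, 0.0551, 0.1458]
ft_force: [-0.3, 4.1, 15.1]
eef_pos: [0.5858, 0.0549, 0.1458]
ft_force: [0.3, 3.9, 15.4]
eef_pos: [0.585, 0.0547, 0.1459]
ft_force: [0.9, 4.5, 14.4]
eef_pos: [0.5843, 0.0546, 0.1459]
ft_force: [1.4, 3.7, 13.1]
t 16.68 chest xyz [-3.620e+01  1.000e-01  1.459e+02]  F(chest) [ 2.3  3.3 13.1]  grip 0.0116 59.6
tool y dev from chest y 0.002 z [ 0.007  0.001 -1.   ]
```

```bash
for i in 1 2 3; do python3 -m creep '[[[0.6,0,0],[0,0,0]],[[0,0,0],[0,0,0]]]' | grep -E "eef|ft_force"; done; python3 s.py
```

```text
eef_pos: [0.5843, 0.0545, 0.1459]
ft_force: [3.0, 4.8, 13.7]
eef_pos: [0.5843, 0.0545, 0.1459]
ft_force: [4.2, 5.0, 12.8]
eef_pos: [0.5842, 0.0545, 0.1459]
ft_force: [5.3, 4.2, 11.7]
t 17.43 chest xyz [-3.640e+01  1.000e-01  1.459e+02]  F(chest) [ 6.2  2.8 11.7]  grip 0.0115 59.4
tool y dev from chest y 0.002 z [ 0.01   0.002 -1.   ]
```

```bash
python3 -m creep '[[[-0.8,0,-0.8],[0,0,0]],[[0,0,-0.8],[0,0,0]],[[0,0,-0.8],[0,0,0]],[[0,0,0],[0,0,0]]]' | grep -E "eef|ft_force"; python3 s.py;  python3 -m creep '[[[0,0,-0.6],[0,0,0]],[[0,0,-0.6],[0,0,0]],[[0,0,0],[0,0,0]]]' | grep -E "eef|ft_force"; python3 s.py
```

```text
eef_pos: [0.5842, 0.0545, 0.1469]
ft_force: [6.1, 5.5, 6.6]
t 17.93 chest xyz [-3.630e+01  1.000e-01  1.469e+02]  F(chest) [7.2 3.8 6.6]  grip 0.0116 59.0
tool y dev from chest y 0.002 z [ 0.008  0.002 -1.   ]
eef_pos: [0.5842, 0.0545, 0.1476]
ft_force: [7.5, 5.5, 4.1]
t 18.30 chest xyz [-3.630e+01  1.000e-01  1.476e+02]  F(chest) [8.6 3.5 4.1]  grip 0.0117 58.8
tool y dev from chest y 0.002 z [ 0.007  0.002 -1.   ]
```

```bash
python3 -m creep '[[[-1,0,-0.4],[0,0,0]],[[-0.8,0,0],[0,0,0]],[[0,0,0],[0,0,0]]]' | grep -E "eef|ft_force"; python3 s.py; python3 -m creep '[[[0,0,0],[0,0,0]],[[0,0,0],[0,0,0]],[[0,0,0],[0,0,0]]]' 50; python3 lid.py
```

```text
eef_pos: [0.5844, 0.0545, 0.1476]
ft_force: [3.8, 4.2, 6.2]
t 18.68 chest xyz [-3.620e+01  1.000e-01  1.476e+02]  F(chest) [4.7 3.2 6.2]  grip 0.0116 58.9
tool y dev from chest y 0.002 z [ 0.004  0.001 -1.   ]
clock: 19.05
eef_pos: [0.5817, 0.0535, 0.1456]
tool_rot: [-0.124, 0.992, -0.0, -0.001]
ft_force: [0.4, 0.1, 1.1]
grip_width: 0.0503
grasp_force: 0.0
n 18725 17068 rail 119.5 lid at 200: 0.3 at hinge -3.9 above rail
t 19.10 chest xyz [-3.880e+01 -1.000e-01  1.459e+02]  F(chest) [ 0.3  1.1 -0.3]  grip 0.0498 0.0
tool y dev from chest y 0.001 z [-0.002 -0.001 -1.   ]
keeper z above rail [19.92349611 20.55282703 20.99768609 21.42956547 22.09073341] 3400
face 1906
casing/tip front x -89.93200599942462
```

```bash
python3 -m creep '[[[-2,0,-18],[0,0,0]],[[0,0,-22],[0,0,0]],[[0,0,0],[0,0,0]]]' ; python3 -m creep '[[[0,-18,0],[0,0,0]],[[0,-17,0],[0,0,0]],[[0,0,0],[0,0,0]],[[0,0,15],[0,0,0]],[[0,0,16],[0,0,0]],[[0,0,0],[0,0,0]]]' 0; python3 s.py
python3 - <<'E'
from h import *
p=vision.camera("wrist"); im=p["image"]; cv2.imwrite("pics/w3.png",cv2.resize(im[180:440,200:460],(600,600)))
E
```

```text
clock: 19.48
eef_pos: [0.5858, 0.0546, 0.1883]
tool_rot: [-0.124, 0.992, -0.0, 0.002]
ft_force: [-0.4, 0.3, 0.2]
grip_width: 0.0499
grasp_force: 0.0
clock: 20.23
eef_pos: [0.5915, 0.0211, 0.153]
tool_rot: [-0.125, 0.992, 0.0, -0.003]
ft_force: [-0.3, -0.4, -0.1]
grip_width: 0.0002
grasp_force: 0.0
t 20.23 chest xyz [-37.5 -34.  153. ]  F(chest) [-0.4 -0.3 -0.1]  grip 0.0002 0.0
tool y dev from chest y 0.002 z [-0.005 -0.    -1.   ]
```

View pics/w3.png

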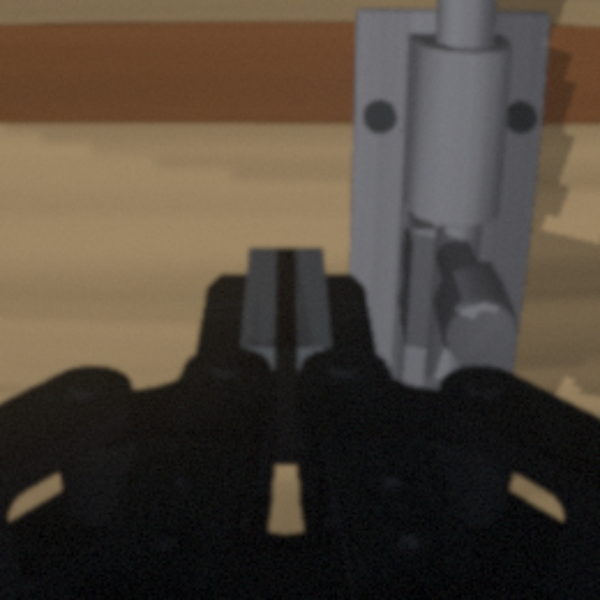

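The knob (px ≈(480,320)) stands upright to the left (+y) of the closed fingers. Next I push it over to +y.

```bash
python3 -m creep '[[[0,6,0],[0,0,0]],[[0,5,0],[0,0,0]],[[0,4,0],[0,0,0]],[[0,4,0],[0,0,0]],[[0,4,0],[0,0,0]],[[0,0,0],[0,0,0]]]' | grep -E "eef|ft_force";python3 s.py; python3 -m creep '[[[0,4,0],[0,0,0]],[[0,4,0],[0,0,0]],[[0,4,0],[0,0,0]],[[0,0,0],[0,0,0]]]' | grep -E "eef|ft_force"; python3 s.py
```

```text
eef_pos: [0.5876, 0.0435, 0.1557]
ft_force: [-0.5, -0.5, -0.0]
t 21.02 chest xyz [-35.8 -11.4 155.7]  F(chest) [-0.6 -0.3 -0. ]  grip 0.0003 0.0
tool y dev from chest y 0.002 z [-0.  0. -1.]
eef_pos: [0.5846, 0.0552, 0.1557]
ft_force: [0.4, 0.2, -0.3]
t 21.52 chest xyz [-35.8   0.7 155.7]  F(chest) [ 0.4  0.1 -0.3]  grip -0.0003 0.0
tool y dev from chest y 0.002 z [-0.  0. -1.]
```

```bash
python3 -m creep '[[[0,4,0],[0,0,0]],[[0,4,-1],[0,0,0]],[[0,4,0],[0,0,0]],[[0,0,0],[0,0,0]]]' | grep -E "eef|ft_force"; python3 s.py
python3 - <<'E'
from h import *
p=vision.camera("wrist"); im=p["image"]; cv2.imwrite("pics/w4.png",cv2.resize(im[180:440,200:460],(600,600)))
E
```

```text
eef_pos: [0.5817, 0.0668, 0.1568]
ft_force: [0.3, 0.1, 0.7]
t 22.02 chest xyz [-35.8  12.7 156.8]  F(chest) [0.3 0.  0.7]  grip -0.0001 0.1
tool y dev from chest y 0.002 z [ 0.  0. -1.]
```

View pics/w4.png

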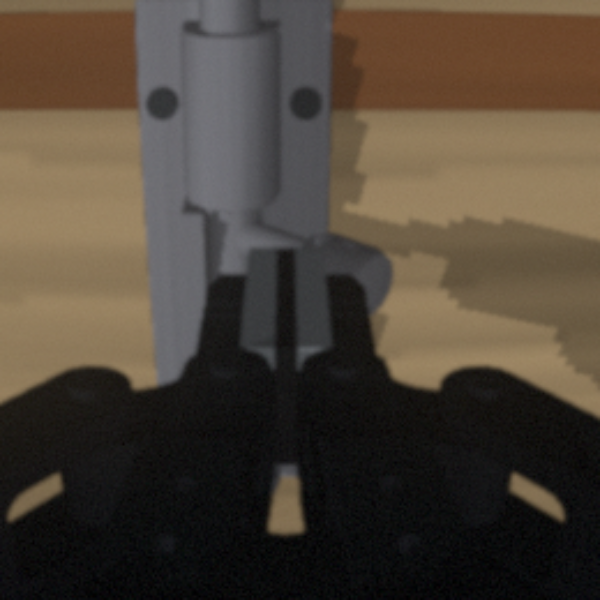

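The knob has swung over into the notch (head at px ≈(360,270)). I'll press it the rest of the way down from above.

```bash
python3 -m creep '[[[0,0,-10],[0,0,0]],[[0,8,0],[0,0,0]],[[0,8,0],[0,0,0]],[[0,0,8],[0,0,0]],[[0,0,4],[0,0,0]],[[0,0,3],[0,0,0]],[[0,0,0],[0,0,0]]]' | grep -E "eef|ft_force"; python3 s.py; for i in 1 2 3; do python3 -m creep '[[[0,0,1.5],[0,0,0]],[[0,0,0],[0,0,0]]]' | grep -E "eef|ft_force"; done
```

```text
eef_pos: [0.5775, 0.0857, 0.1524]
ft_force: [-2.3, 10.4, 5.7]
t 22.95 chest xyz [-35.3  32.  152.4]  F(chest) [ 0.4 10.7  5.7]  grip -0.0001 6.7
tool y dev from chest y 0.004 z [-0.     0.008 -1.   ]
eef_pos: [0.5774, 0.0864, 0.1512]
ft_force: [-2.6, 11.8, 7.2]
eef_pos: [0.5772, 0.0869, 0.1497]
ft_force: [-3.4, 13.3, 7.4]
eef_pos: [0.5771, 0.0876, 0.1483]
ft_force: [-3.9, 14.9, 8.2]
```

```bash
python3 -m creep '[[[0,0,-10],[0,0,0]],[[0,0,-10],[0,0,0]],[[0,0,-10],[0,0,0]],[[-20,10,-15],[0,0,0]],[[-20,10,-5],[0,0,0]],[[0,0,0],[0,0,0]]]' | grep -E "eef|ft_force"; python3 s.py
python3 - <<'E'
from lid import *
L,p,r=height(); im=p["image"]; cv2.imwrite("pics/w5.png",cv2.resize(im[60:440,60:500],(695,600)))
k=(L[:,0]<-25)&(L[:,0]>-47)&(L[:,1]<45)&(L[:,1]>-15)&(L[:,2]>r+8)&(L[:,2]<r+60)
for y in range(-15,45,5):
    q=L[k&(L[:,1]>=y)&(L[:,1]<y+5)]; 
    if len(q): print(y,len(q),"zmax %.1f"%(np.percentile(q[:,2],95)-r))
E
```

```text
eef_pos: [0.6127, 0.1112, 0.1974]
ft_force: [-0.2, -1.1, -0.4]
t 24.45 chest xyz [  5.1  48.1 197.4]  F(chest) [-0.5 -1.  -0.4]  grip 0.0002 0.0
tool y dev from chest y 0.002 z [ 0.001 -0.    -1.   ]
n 10583 12765 rail 119.4 lid at 200: 0.2 at hinge -3.4 above rail
-10 222 zmax 21.6
-5 362 zmax 21.0
0 344 zmax 20.5
5 304 zmax 20.9
10 208 zmax 23.3
15 119 zmax 29.5
20 213 zmax 32.7
25 230 zmax 35.4
30 270 zmax 35.6
35 70 zmax 29.5
```

View pics/w5.png

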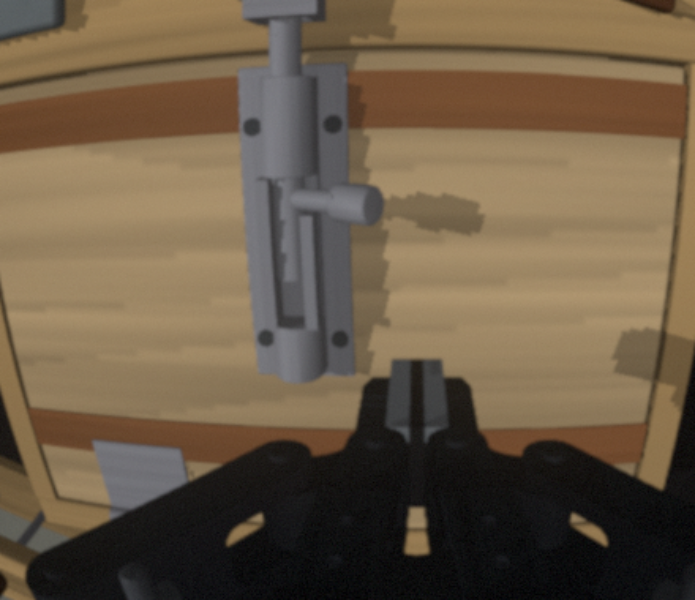

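The knob is at roughly 1.1 rad (head end px ≈(370,205)) and the bolt is in the keeper. I'll sweep low from the casing side to finish the turn.

```bash
python3 -m creep '[[[20,-23,0],[0,0,0]],[[21,-23,0],[0,0,0]],[[0,0,0],[0,0,0]],[[0,0,20],[0,0,0]],[[0,0,18],[0,0,0]],[[0,0,8],[0,0,0]],[[0,0,0],[0,0,0]]]' | grep -E "eef|ft_force"; python3 s.py;  python3 -m creep '[[[0,0,2],[0,0,0]],[[0,4,0],[0,0,0]],[[0,3,0],[0,0,0]],[[0,3,0],[0,0,0]],[[0,0,0],[0,0,0]]]'  | grep -E "eef|ft_force"; python3 s.py
```

```text
eef_pos: [0.5827, 0.0564, 0.1506]
ft_force: [0.1, 0.1, -0.8]
t 25.38 chest xyz [-37.3   2.4 150.6]  F(chest) [ 0.1  0.  -0.8]  grip 0.0002 0.0
tool y dev from chest y 0.002 z [-0.002 -0.    -1.   ]
eef_pos: [0.5808, 0.0664, 0.1494]
ft_force: [0.4, -1.2, -0.4]
t 26.00 chest xyz [-36.7  12.5 149.4]  F(chest) [ 0.1 -1.3 -0.4]  grip 0.0001 0.1
tool y dev from chest y 0.002 z [ 0.  0. -1.]
```

```bash
for i in 1 2 3; do python3 -m creep '[[[0,2,0.5],[0,0,0]],[[0,2,0],[0,0,0]],[[0,0,0],[0,0,0]]]' | grep -E "eef|ft_force"; done; python3 s.py
```

```text
eef_pos: [0.5798, 0.0701, 0.1487]
ft_force: [-0.4, 0.2, 0.5]
eef_pos: [0.5788, 0.0741, 0.1482]
ft_force: [-1.2, -0.3, 0.1]
eef_pos: [0.5778, 0.078, 0.1477]
ft_force: [0.6, 0.3, 0.5]
t 27.12 chest xyz [-36.9  24.4 147.7]  F(chest) [0.6 0.1 0.5]  grip 0.0000 0.1
tool y dev from chest y 0.002 z [-0.  0. -1.]
```

```bash
for i in 1 2; do python3 -m creep '[[[0,0,1],[0,0,0]],[[0,0,1],[0,0,0]],[[0,0,0],[0,0,0]]]' | grep -E "eef|ft_force"; done; python3 s.py
```

```text
eef_pos: [0.578, 0.0779, 0.1462]
ft_force: [-0.2, 0.7, 2.5]
eef_pos: [0.5782, 0.0781, 0.1455]
ft_force: [-2.5, 0.8, 9.6]
t 27.88 chest xyz [-36.4  24.5 145.5]  F(chest) [-2.2  1.4  9.6]  grip -0.0000 4.5
tool y dev from chest y 0.002 z [ 0.002  0.001 -1.   ]
```

```bash
python3 -m creep '[[[0,0,-5],[0,0,0]],[[0,0,-20],[0,0,0]],[[0,0,-25],[0,0,0]],[[-20,10,-5],[0,0,0]],[[-20,10,0],[0,0,0]],[[0,0,0],[0,0,0]]]' | grep -E "eef|ft_force"
python3 - <<'E'
from lid import *
st(); L,p,r=height(); im=p["image"]; cv2.imwrite("pics/w6.png",cv2.resize(im[60:440,60:500],(695,600)))
k=(L[:,0]<-25)&(L[:,0]>-47)&(L[:,1]<45)&(L[:,1]>-15)&(L[:,2]>r+8)&(L[:,2]<r+60)
for y in range(10,45,5):
    q=L[k&(L[:,1]>=y)&(L[:,1]<y+5)]; 
    if len(q): print(y,len(q),"zmax %.1f"%(np.percentile(q[:,2],95)-r))
E
```

```text
eef_pos: [0.6122, 0.1075, 0.1977]
ft_force: [-0.3, 0.1, -1.1]
t 28.62 chest xyz [  3.8  44.7 197.7]  F(chest) [-0.3  0.2 -1.1]  grip 0.0000 0.0
tool y dev from chest y 0.003 z [-0.001 -0.    -1.   ]
n 10626 12829 rail 119.4 lid at 200: 0.2 at hinge -0.2 above rail
10 221 zmax 20.7
15 127 zmax 21.0
20 159 zmax 25.1
25 229 zmax 26.7
30 228 zmax 28.1
35 178 zmax 27.3
```

View pics/w6.png

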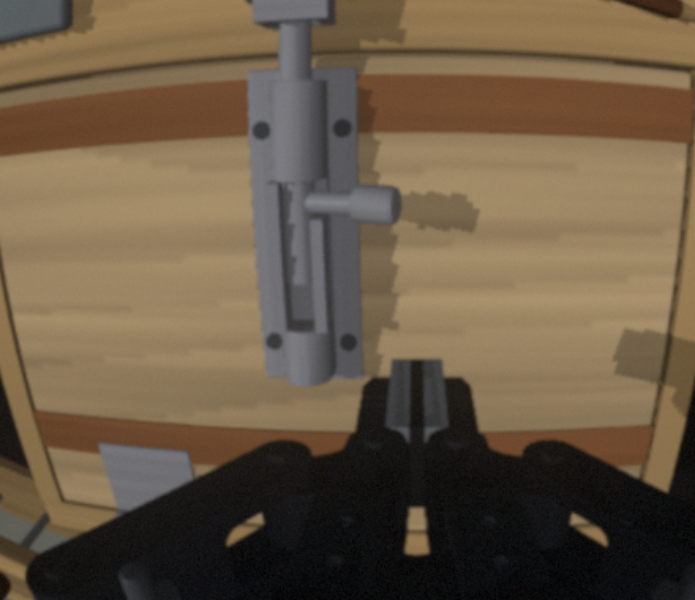

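The knob is fully over (head px ≈(375,205), top 28 mm above the rail, as expected at 1.3 rad). The bolt is in the keeper, the lid is down, and the arm touches nothing, so I'm handing it in.

```bash
python3 -c "
from h import *
print(workorder.job_done())"
```

```text
the job is handed in; nothing more can be done
None
```

The job is handed in at about 29 s: lid lowered, bolt pushed home (peak forward force about 9 N), knob turned over to the left into its notch, and the gripper is clear; the one slip was pressing the knob on its outer end at about 15 N sideways before I re-did the turn correctly.

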